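# Shut the marked watering valve under the sliding cover

## Task

The citrus tree on the desk has had enough water. Push the white cover of the green valve box (it has a black rib to push against) all the way along its rails onto the closed half of the box, then push the orange valve handle a quarter turn clockwise until it is fully shut against its stop. Only push with the fingers: do not lift the cover, do not move the blue handle, and leave everything else on the desk where it is.

Things in the scene. Friction and masses are not known exactly. Their poses are not given: they have to be found in the camera images.
- valve_box: Fixed green box, 160 (x) by 460 (y) by 86 mm high; place and yaw vary. Origin: centre of underside, y along its length. Towards -y an open well with two valves (inside x -66 to 66, y -218 to -12, floor z 6 mm); towards +y a closed deck. Cover rails (long walls) and deck at z 75 mm; thin lips and end walls (inner faces y -224 and 224 mm) rise to z 86 and keep the cover in.
- cover: Loose white plate, 148 (x) by 215 (y) by 6 mm, about 0.4 kg, lying on the rails between the lips, 2 mm play each side. Origin: centre of its underside; axes as the box's. Starts over the valve well (y about -112 mm in the box's frame); slides with light friction to y about 116 mm, against the +y end wall.
- rib (a point): Centre of the black upright rib on the cover, the thing to push: 90 (x) by 12 (y) by 25 mm high, 75 mm towards -y from the cover's centre. Foot (cover's upper face) 81 mm above the desk, top 106 mm. Push its -y face towards the box's +y.
- orange_handle (a joint): Angle of the orange handle, rad: 0 = open, pointing to the box's -x (in line with its pipe); 1.57 = shut, pointing to the box's +y, against its stop. Grows clockwise seen from above. It starts between 0 and 0.25 and stays where it is left; it takes about 0.12 N m to turn.
- orange_pivot (a point): Turning axis of the orange (marked) handle, at the handle's mid height, 57 mm above the desk. The valve stands in either of two places in the well, 90 mm apart along y (-160 or -70 mm), at x 22 mm in the box's frame. Below, the white pipe along x tops out 34 mm above the desk, the steel body 42 mm.
- orange_tip (a point): Free end of the orange handle, 52 mm from the pivot. The handle is a straight bar 14 mm wide and 18 mm high, from 48 to 66 mm above the desk, with a round hub of radius 12 mm at the pivot.
- blue_handle (a joint): Angle of the blue handle, same meaning and shape as the orange one. It starts between 0 and 0.25 and must be left as it is.
- blue_pivot (a point): Point on the turning axis of the blue valve's handle, 57 mm above the desk, in the other place in the well.
- blue_tip (a point): Free end of the blue handle, 52 mm from its pivot; leave it alone.
- tumbler_mid (a point): Steel tumbler, 68 mm wide, 85 mm high, standing on the desk beyond the box. A bystander: leave it where it stands. The point is its centre, half-way up.
- coupling_mid (a point): Brass pipe coupling, a ring 36 mm wide and 34 mm high, standing on the desk on the box's -x side. A bystander: leave it where it stands. The point is its centre, half-way up.
- bottle_mid (a point): Clear water bottle, 66 mm wide, 200 mm high, to the right (-y). A bystander: leave it where it stands. The point is its centre, half-way up.
- mug_mid (a point): Blue mug, 80 mm wide, 95 mm high, to the left (+y). A bystander: leave it where it stands. The point is its centre, half-way up.
- book_mid (a point): Dark red book lying flat, 150 by 210 by 30 mm, to the left (+y). A bystander: leave it where it stands. The point is its centre, half-way up.
- tissue_box_mid (a point): Teal cardboard box, 120 by 230 by 80 mm high, to the right (-y). A bystander: leave it where it stands. The point is its centre, half-way up.
- wrench_mid (a point): Steel wrench, 160 mm long, lying on the desk at the far side. A bystander: leave it where it stands. The point is its centre, half-way up.

How it is judged:
By the outcome, as a careful person would: the job done as asked, in the order asked, and still so for the second after the job is handed in, with the robot touching nothing.
It also fails if it takes over 48 s, if anything falls off the work surface, if the arm or the gripper's body presses on something with over 40 N, if the wrist force passes 120 N, or if a joint passes its speed limit or range.

## Robot

A 6-joint arm with a two-finger parallel gripper is mounted at the origin on the work surface. World frame = base frame: x ahead of the robot, y to its left, z up, the work surface at z = 0. Lengths are in m, angles in rad, forces in N, time in s.
With the tool pointing down it reaches from about 0.35 to 0.775 m from the base axis. Payload 7.3 kg.
Tool frame: the origin (TCP) lies midway between the tips of the shut fingers; the grasp point (between the pads) lies 19 mm behind it; z points along the fingers, y is the direction in which the jaws open and shut (so a half turn about z gives the same grasp; the last joint's range is limited). The gripper opens to 92 mm and grips with 3 to 60 N. Pads are 19 mm wide; open, the fingers measure 130 mm over their backs; the gripper's body (75 mm by 190 mm) begins 47 mm behind the grasp point.
Start: joints at [1.051, 0.342, 1.524, -0, 1.275, -0.146], TCP at [0.192, 0.489, 0.227] pointing down, gripper open.
Joint ranges: [-2.53, 2.53], [-0.77, 2.02], [0.04, 2.7], [-1, 4.14], [0.28, 2.66], [-3.11, 3.11]. Speed limits (rad/s): [2.57, 2.57, 3.14, 3.14, 3.14, 3.14].

## Interface

Orientations are given as [roll, pitch, yaw] about the fixed x, y, z axes, in that order (R = Rz(yaw) Ry(pitch) Rx(roll)).
In Python, from cell import status, eyes, job gives the robot as it stands.
- The arm moves only by the tool jog_arm, never from a script. Its argument "series" is a list of rows, each a list of 3 entries, a list of its own where there are three numbers: the gripper command: -1 is shut, 1 is fully open, values between are in proportion, then the shift along the tool's x, y, z in m, then the turn, a rotation vector about the tool's x, y, z in rad. In form: [[grip, [x, y, z], [ax, ay, az]], ...]. A call has 1 to 12 rows; each row is the pose to reach, as a shift and turn from the pose commanded when the call began, along the tool's axes at that moment; what a row does not reach only later rows make up. A row lasts 1/12 s, in which the tool goes at most 41.7 mm and 7.16 degrees, less where a joint would pass 70% of its speed; a pose out of reach is approached as far as the arm can. A call with a gripper value outside its range is refused whole. The fingers move at their own pace and stop on an object; "squeeze" is the grip in N (left out, the last holds). Time passes only in rows, so rows that repeat a pose let the fingers close. It gives the time, the measured TCP pose, the force and the opening at its end, in the units of the state.
- status.observe(): the state, without advancing time (a new reading comes with each control period).
- eyes.read_camera(name): name is "scene" or "top"; returns a dict with "img" (384x512x3 uint8, red, green, blue), "range_z" (384x512 float32, m along the optical axis (not along the pixel's ray), 0 where there is no reading), "camera_matrix" (3x3 intrinsics, pixels), "T" (4x4, takes a point from camera to world coordinates). Camera axes: x right, y down, z forward; pixel columns grow to the right and rows downward; lengths in m; the calibration is good to about 2 mm. A picture is of the moment at which its call begins.
- job.hand_in(): hands the job in, once; it reports no verdict.
The state is a dict: "time": time; "qpos": joint angles; "qvel": joint speeds; "joint_efforts": joint torques, N m; "tool_pos": TCP position; "tool_rot": TCP orientation; "contact_force": force on the tool from outside, world axes, zero at the start; "torque": the same for the moment, N m; "opening": finger opening in m.
Only numpy, scipy, OpenCV 4.12 (cv2) and the standard library are available. Lean on these libraries where they do the work, as an engineer would, in place of code of your own. Each camera call takes 0.05 s, during which the arm holds its last target.

## Working session

There is one attempt and no reset: what is moved stays moved. The work goes in short steps, Python scripts to look and compute and a tool call to move; the robot and the scene stay as the last step left them, time stands still between calls to the robot, and variables do not carry over. Pictures are saved under pics/ and viewed, and the job is handed in when it is done.

Besides the shell and the picture viewer there is one more tool, called after "Call:" as a command line: name --argument value ..., lists and objects as JSON in quotes. jog_arm: Moves the arm, as the interface text tells. Its arguments: {"type":"object","properties":{"series":{"type":"array","items":{"type":"array"}},"squeeze":{"type":"number"}},"required":["series"]}

```bash
mkdir -p pics; ls; python3 - <<'E'
from cell import status, eyes
import cv2,numpy as np
s=status.observe();print(s)
for n in("scene","top"):
    c=eyes.read_camera(n);cv2.imwrite(f"pics/{n}0.png",c["img"][:,:,::-1]);np.savez(f"pics/{n}0.npz",**c);print(c["camera_matrix"],c["T"])
E
```

```text
pics
{'time': 0.0, 'qpos': array([ 1.05103856e+00,  3.42734504e-01,  1.52503397e+00, -5.94957005e-06,
        1.27540466e+00, -1.45964546e-01]), 'qvel': array([ 1.05778834e-03, -9.72727494e-04, -1.64646830e-04,  2.12311426e-03,
       -4.70785255e-04,  1.65615402e-05]), 'joint_efforts': array([-1.27938718e-03, -4.31236768e+01, -2.44219011e+01,  7.16400566e-02,
        5.59217006e-02, -1.21401745e-04]), 'tool_pos': array([0.19145741, 0.48839608, 0.22603294]), 'tool_rot': array([-3.14002815e+00, -2.24247745e-04,  2.76780099e+00]), 'contact_force': array([-0.08826278, -0.47965551,  0.23037696]), 'torque': array([-0.03093706, -0.03229594, -0.03634315]), 'opening': 0.09179611528824394}
[[395.61675663   0.         252.81732065]
 [  0.         395.61675663 198.72560401]
 [  0.           0.           1.        ]] [[-0.80404581  0.47695305 -0.35500157  1.07268674]
 [ 0.59456544  0.64650612 -0.47803951  0.65577061]
 [ 0.00150829 -0.59543734 -0.80340034  1.20400336]
 [ 0.          0.          0.          1.        ]]
[[477.67558257   0.         251.00044865]
 [  0.         477.67558257 193.64954129]
 [  0.           0.           1.        ]] [[ 1.58640602e-02 -9.92792286e-01  1.18793133e-01  4.10767576e-01]
 [-9.99874002e-01 -1.58180416e-02  1.33031013e-03  7.70059828e-03]
 [ 5.58353079e-04 -1.18799269e-01 -9.92918135e-01  1.40299205e+00]
 [ 0.00000000e+00  0.00000000e+00  0.00000000e+00  1.00000000e+00]]
```

View pics/scene0.png

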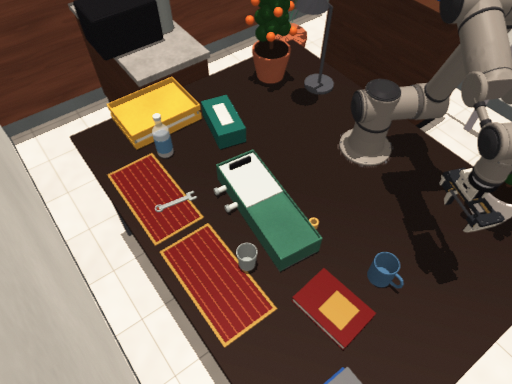

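View pics/top0.png

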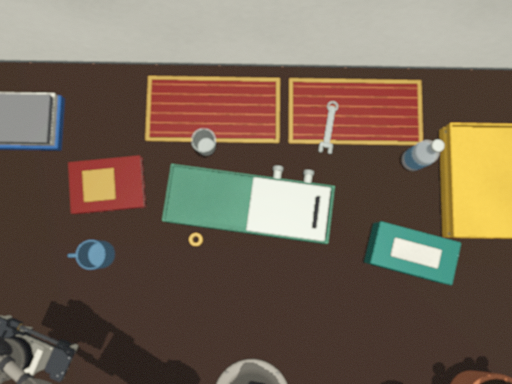

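The scene view shows the green box with the white cover over its well on the -y half. In the top view the box spans columns 163-335 and rows 165-242, with the black rib at about (317, 212), the coupling at (196, 240) and the tumbler at (204, 142). Next I'll measure these.

```bash
cat > h.py <<'E'
import numpy as np,cv2
def ray(c,uv,z):
    uv=np.atleast_2d(uv).astype(float);K=c["camera_matrix"];T=c["T"]
    d=(np.linalg.inv(K)@np.c_[uv,np.ones(len(uv))].T).T@T[:3,:3].T
    o=T[:3,3];return o+d*((z-o[2])/d[:,2])[:,None]
def cloud(c):
    K=c["camera_matrix"];T=c["T"];Z=c["range_z"];v,u=np.mgrid[:384,:512]
    p=np.stack([(u-K[0,2])/K[0,0]*Z,(v-K[1,2])/K[1,1]*Z,Z],-1)
    return p@T[:3,:3].T+T[:3,3]
def comps(m,amin):
    n,l,s,ce=cv2.connectedComponentsWithStats(m.astype(np.uint8));return [(l==i,s[i],ce[i]) for i in range(1,n) if s[i,4]>=amin]
E
python3 - <<'E'
from h import *
for n in("top","scene"):
    c=dict(np.load(f"pics/{n}0.npz"));hsv=cv2.cvtColor(c["img"],cv2.COLOR_RGB2HSV);P=cloud(c)
    zz=P[...,2]
    # top surfaces by height & position
    m=(zz>.070)&(zz<.112)&(P[...,0]>.36)&(P[...,0]<.66)&(abs(P[...,1])<.3)
    green=(hsv[...,0]>60)&(hsv[...,0]<90)&(hsv[...,1]>80)
    for k,s,ce in comps(m,800):
        pts=P[k][:,:2].astype(np.float32)
        r=cv2.minAreaRect(pts);print(n,"cmp",s,r, "z",np.median(P[k][:,2]))
    white=(hsv[...,1]<60)&(hsv[...,2]>170)&m
    for k,s,ce in comps(white,500):
        cn=max(cv2.findContours(k.astype(np.uint8),0,2)[0],key=cv2.contourArea)[:,0]
        w=ray(c,cn,.081);print(n,"cover",s,cv2.minAreaRect(w[:,:2].astype(np.float32)),np.median(P[k][:,2]))
        hull=cv2.fillConvexPoly(np.zeros(m.shape,np.uint8),cv2.convexHull(cn),1)>0
        b=cv2.morphologyEx((hull&(hsv[...,2]<70)).astype(np.uint8),2,np.ones((1,1)))
        for k2,s2,c2 in comps(b,15):
            q=ray(c,np.argwhere(k2)[:,::-1],.106);print(" rib",s2,c2,ray(c,c2,.100),cv2.minAreaRect(q[:,:2].astype(np.float32)),np.percentile(P[k2][:,2],[10,50,90]))
    # bystanders
    cp=(hsv[...,0]>15)&(hsv[...,0]<32)&(hsv[...,1]>110)&(P[...,0]>.3)&(P[...,0]<.45)&(abs(P[...,1])<.3)
    for k,s,ce in comps(cp,15): print(" coupling?",s,ce,ray(c,ce,.025))
    h=(zz>.03)&(P[...,0]>.25)&(P[...,0]<.75)&(abs(P[...,1])<.5)
    for k,s,ce in comps(h,30): print(" tall",s,P[k].min(0).round(3),P[k].max(0).round(3))
E
```

```text
top cmp [ 163  164  172   79 9358] ((0.5431421399116516, 0.01516348123550415), (0.46131661534309387, 0.1606152206659317), 83.16287994384766) z 0.07870559389173604
top cover [ 246  177   85   65 4212] ((0.5311217904090881, -0.09369634836912155), (0.21997138857841492, 0.1586381494998932), 83.07506561279297) 0.08112285777833783
 rib [313 198   6  29  46] [315.47826087 211.2826087 ] [[ 0.52089716 -0.16767183  0.1       ]] ((0.5188309550285339, -0.16643640398979187), (0.004698894452303648, 0.07736805081367493), 82.584228515625) [0.10246175 0.10561565 0.10877682]
 coupling? [188 236  16  11 128] [195.4609375 241.0390625] [[0.43607784 0.16681194 0.025     ]]
 tall [192 128  24  26 264] [0.411 0.008 0.03 ] [0.75  0.179 1.403]
 tall [405 140  40  30 798] [ 0.411 -0.499  0.031] [0.719 0.008 1.403]
 tall [  82  156   62   56 1594] [0.411 0.008 0.03 ] [0.68  0.5   1.403]
 tall [ 163  164  172   80 9821] [ 0.411 -0.222  0.03 ] [0.657 0.253 1.403]
 tall [ 81 201   8  11  34] [0.517 0.478 0.03 ] [0.546 0.499 0.038]
 tall [ 367  221   70   60 2941] [ 0.339 -0.5    0.03 ] [0.499 0.008 1.403]
 tall [1
[... 598 characters left out ...]
), (0.02543451637029648, 0.0928896814584732), 83.77635955810547) [0.08421326 0.09814404 0.10695726]
 coupling? [309 217  10  13  71] [314.4084507  221.64788732] [[0.43573758 0.16594215 0.025     ]]
 tall [ 206  100   40   44 1123] [ 0.34 -0.5   0.03] [ 0.502 -0.317  0.089]
 tall [152 113  20  41 540] [ 0.658 -0.492  0.03 ] [ 0.725 -0.432  0.205]
 tall [479 133  30  29 591] [0.25  0.444 0.505] [0.267 0.5   0.587]
 tall [ 213  149  109  119 5844] [ 0.427 -0.224  0.03 ] [0.66  0.253 0.113]
 tall [236 242  21  26 317] [0.687 0.112 0.03 ] [0.75  0.179 0.09 ]
 tall [369 252  32  32 635] [0.355 0.403 0.03 ] [0.436 0.499 0.101]
 tall [ 292  268   76   68 1619] [0.516 0.32  0.03 ] [0.683 0.5   0.038]
```

Box: centre about (0.543, 0.0145), yaw about -6.8°. That puts the cover at box y ≈ -111 and the rib at (0.521, -0.170), which agrees with the sizes given. Next I'll compute the approach.

```bash
cat >> h.py <<'E'
from scipy.spatial.transform import Rotation as R
YAW=np.deg2rad(-6.8);BO=np.array([.543,.0145])
def box(x,y): 
    c,s=np.cos(YAW),np.sin(YAW);return BO+np.array([c*x-s*y,s*x+c*y])
def tobox(p): 
    c,s=np.cos(YAW),np.sin(YAW);d=np.asarray(p)[...,:2]-BO;return np.stack([c*d[...,0]+s*d[...,1],-s*d[...,0]+c*d[...,1]],-1)
def rel(s,p,yaw):
    A=R.from_euler("xyz",s["tool_rot"]);B=R.from_euler("xyz",[np.pi,0,yaw])
    return A.inv().apply(np.asarray(p)-s["tool_pos"]).round(4),(A.inv()*B).as_rotvec().round(4)
E
python3 - <<'E'
from h import *
from cell import status
s=status.observe()
for z in(.2,.09): p=box(0,-.214);print(p,rel(s,[*p,z],np.pi/2+YAW))
E
```

```text
[ 0.51766155 -0.19799462] (array([-0.5543, -0.5199,  0.0267]), array([-1.3000e-03,  8.0000e-04,  1.3157e+00]))
[ 0.51766155 -0.19799462] (array([-0.5543, -0.5197,  0.1367]), array([-1.3000e-03,  8.0000e-04,  1.3157e+00]))
```

Call:
jog_arm --series '[[-1,[-0.01,-0.01,0],[0,0,0.05]],[-1,[-0.03,-0.03,0],[0,0,0.1]],[-1,[-0.05,-0.05,0],[0,0,0.15]],[-1,[-0.075,-0.07,0],[0,0,0.2]],[-1,[-0.1,-0.095,0],[0,0,0.25]],[-1,[-0.125,-0.12,0],[0,0,0.31]],[-1,[-0.15,-0.14,0],[0,0,0.37]],[-1,[-0.175,-0.165,0],[0,0,0.43]],[-1,[-0.2,-0.19,0],[0,0,0.49]],[-1,[-0.225,-0.21,0],[0,0,0.55]],[-1,[-0.25,-0.235,0],[0,0,0.61]],[-1,[-0.275,-0.26,0],[0,0,0.67]]]' --squeeze 10

```text
time: 1.1
tool_pos: [0.353, 0.1448, 0.2266]
tool_rot: [3.142, -0.0, 2.095]
contact_force: [0.6, 0.3, -0.0]
opening: 0.0164
```

```bash
python3 - <<'E'
from h import *
from cell import status
s=status.observe();print(s)
for z in(.2,.09): p=box(0,-.214);print(p,rel(s,[*p,z],np.pi/2+YAW))
E
```

```text
{'time': 1.1, 'qpos': array([ 1.87447529e-01,  7.49946582e-02,  1.87274860e+00,  1.70138601e-04,
        1.19389634e+00, -3.36952198e-01]), 'qvel': array([-1.11861307, -0.01310555,  0.0108404 ,  0.00182947, -0.00755679,
       -0.39375711]), 'joint_efforts': array([ 5.86961702e+00, -2.88079888e+01, -2.26402563e+01,  2.75544031e-02,
        2.84762280e-01,  5.35998791e-01]), 'tool_pos': array([0.35295173, 0.14475922, 0.22663634]), 'tool_rot': array([ 3.14158467e+00, -1.64821265e-04,  2.09513343e+00]), 'contact_force': array([ 0.63105476,  0.30976133, -0.02963568]), 'torque': array([-0.06180083,  0.01307999,  0.04489233]), 'opening': 0.016400040333420362}
[ 0.51766155 -0.19799462] (array([-0.3792, -0.029 ,  0.0266]), array([-0.00e+00, -2.00e-04,  6.43e-01]))
[ 0.51766155 -0.19799462] (array([-0.3792, -0.029 ,  0.1366]), array([-0.00e+00, -2.00e-04,  6.43e-01]))
```

Call:
jog_arm --series '[[-1,[-0.035,-0.003,0],[0,0,0.06]],[-1,[-0.07,-0.006,0],[0,0,0.12]],[-1,[-0.105,-0.008,0],[0,0,0.18]],[-1,[-0.14,-0.011,0],[0,0,0.24]],[-1,[-0.175,-0.014,0],[0,0,0.3]],[-1,[-0.21,-0.017,0],[0,0,0.36]],[-1,[-0.245,-0.02,0],[0,0,0.42]],[-1,[-0.28,-0.022,0],[0,0,0.48]],[-1,[-0.315,-0.025,0.01],[0,0,0.54]],[-1,[-0.345,-0.027,0.02],[0,0,0.6]],[-1,[-0.37,-0.029,0.025],[0,0,0.643]],[-1,[-0.379,-0.029,0.027],[0,0,0.643]]]'

```text
time: 2.1
tool_pos: [0.5186, -0.1988, 0.1979]
tool_rot: [-3.14, -0.0, 1.451]
contact_force: [-0.6, -0.1, 0.4]
opening: 0.0007
```

Call:
jog_arm --series '[[-1,[0,0,0.01],[0,0,0]],[-1,[0,0,0.02],[0,0,0]],[-1,[0,0,0.02],[0,0,0]]]'

```text
time: 2.35
tool_pos: [0.5166, -0.1939, 0.1773]
tool_rot: [-3.137, -0.002, 1.456]
contact_force: [-0.0, 1.2, -0.6]
opening: -0.0001
```

```bash
python3 - <<'E'
from h import *
from cell import status,eyes
s=status.observe();print(s["tool_pos"],s["tool_rot"],tobox(s["tool_pos"]))
for z in(.2,.09): p=box(0,-.214);print(p,rel(s,[*p,z],np.pi/2+YAW))
c=eyes.read_camera("scene");cv2.imwrite("pics/s1.png",cv2.resize(c["img"][80:280,130:400,::-1],None,fx=2.9,fy=2.9))
E
```

```text
[ 0.51662069 -0.19388207  0.17726658] [-3.13711637e+00 -2.22795770e-03  1.45633048e+00] [-0.00152048 -0.21003962]
[ 0.51766155 -0.19799462] (array([-0.0039,  0.0014, -0.0227]), array([-0.0045, -0.0022,  0.0042]))
[ 0.51766155 -0.19799462] (array([-0.0042,  0.0019,  0.0872]), array([-0.0045, -0.0022,  0.0042]))
```

View pics/s1.png

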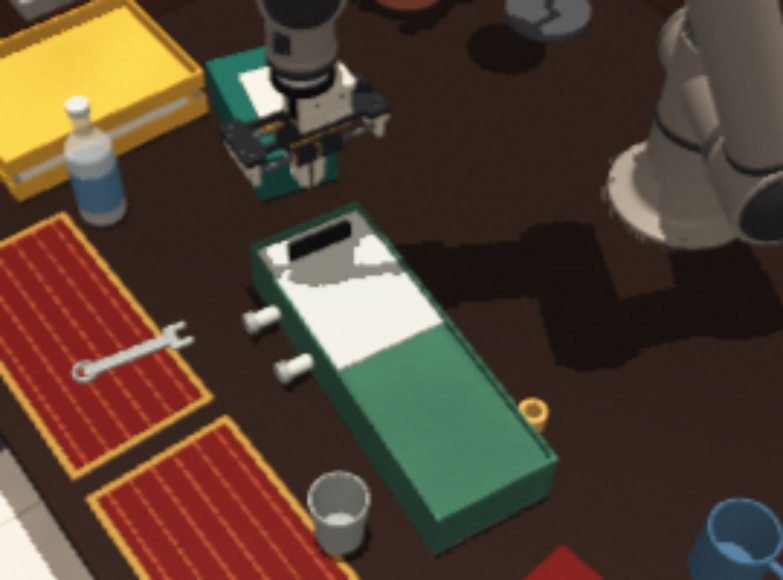

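Call:
jog_arm --series '[[-1,[-0.002,0.001,0.01],[0,0,0]],[-1,[-0.004,0.001,0.02],[0,0,0]],[-1,[-0.004,0.001,0.03],[0,0,0]],[-1,[-0.004,0.001,0.04],[0,0,0]],[-1,[-0.004,0.001,0.045],[0,0,0]],[-1,[-0.004,0.001,0.045],[0,0,0]],[-1,[-0.004,0.001,0.045],[0,0,0]]]'

```text
time: 2.98
tool_pos: [0.5187, -0.1999, 0.1343]
tool_rot: [-3.141, -0.0, 1.455]
contact_force: [-0.6, -0.7, -1.1]
opening: 0.0007
```

```bash
python3 - <<'E'
from h import *
from cell import status,eyes
s=status.observe();print(s["tool_pos"],s["tool_rot"],tobox(s["tool_pos"]))
for z in(.2,.09): p=box(0,-.214);print(p,rel(s,[*p,z],np.pi/2+YAW))
c=eyes.read_camera("top");cv2.imwrite("pics/t1.png",cv2.resize(c["img"][130:290,230:470,::-1],None,fx=3,fy=3))
E
```

```text
[ 0.51872548 -0.19987383  0.13430613] [-3.14088065e+00 -4.10573013e-04  1.45476272e+00] [ 0.00127896 -0.21574002]
[ 0.51766155 -0.19799462] (array([ 0.0018, -0.0013, -0.0657]), array([-0.0007, -0.0004,  0.0026]))
[ 0.51766155 -0.19799462] (array([ 0.0017, -0.0012,  0.0443]), array([-0.0007, -0.0004,  0.0026]))
```

The scene view shows the closed gripper above the rib's -y side (rib at about (320, 240) in the crop). Going down.

Call:
jog_arm --series '[[-1,[0,-0.001,0.01],[0,0,0]],[-1,[0,-0.001,0.02],[0,0,0]],[-1,[0,-0.001,0.03],[0,0,0]],[-1,[0,-0.001,0.038],[0,0,0]],[-1,[0,-0.001,0.043],[0,0,0]],[-1,[0,-0.001,0.043],[0,0,0]],[-1,[0,-0.001,0.043],[0,0,0]]]'

```text
time: 3.62
tool_pos: [0.5178, -0.1998, 0.0913]
tool_rot: [-3.141, -0.0, 1.455]
contact_force: [-0.5, 0.1, 0.1]
opening: 0.0005
```

```bash
python3 - <<'E'
from h import *
from cell import status,eyes
s=status.observe();print(s["tool_pos"],s["tool_rot"],tobox(s["tool_pos"]),s["contact_force"])
p=box(0,.02);print(p,rel(s,[*p,.09],np.pi/2+YAW))
for n,sl in (("top",np.s_[130:290,230:470]),("scene",np.s_[110:290,150:390])):
    c=eyes.read_camera(n);cv2.imwrite(f"pics/{n}2.png",cv2.resize(c["img"][sl][:,:,::-1],None,fx=3,fy=3))
E
```

```text
[ 0.51776942 -0.19978257  0.09131015] [-3.14095026e+00 -3.50505390e-04  1.45475122e+00] [ 0.00031881 -0.2157626 ] [-0.46885705  0.11163182  0.10327703]
[0.54536808 0.03435931] (array([0.2358, 0.0003, 0.0014]), array([-0.0006, -0.0003,  0.0026]))
```

View pics/scene2.png

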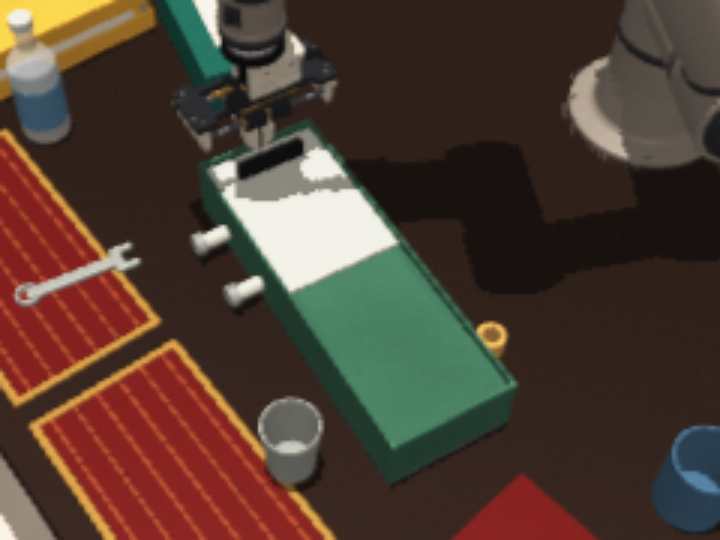

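View pics/top2.png

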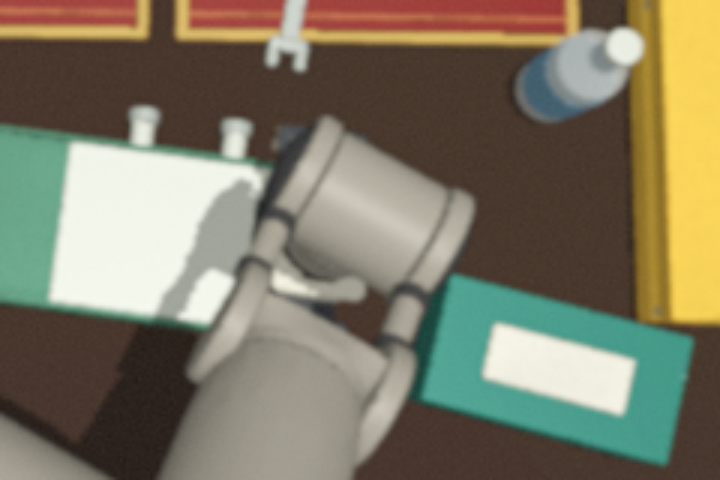

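The scene view shows the fingertips just behind the rib's -y face (rib at about (270, 158)). The top view is blocked by the arm. Pushing smoothly now.

Call:
jog_arm --series '[[-1,[0.004,0,0],[0,0,0]],[-1,[0.008,0,0.001],[0,0,0]],[-1,[0.012,0,0.001],[0,0,0]],[-1,[0.017,0,0.001],[0,0,0]],[-1,[0.023,0,0.001],[0,0,0]],[-1,[0.03,0,0.001],[0,0,0]],[-1,[0.037,0,0.001],[0,0,0]],[-1,[0.044,0,0.001],[0,0,0]],[-1,[0.052,0,0.001],[0,0,0]],[-1,[0.06,0,0.001],[0,0,0]],[-1,[0.068,0,0.001],[0,0,0]],[-1,[0.076,0,0.001],[0,0,0]]]'

```text
time: 4.72
tool_pos: [0.5268, -0.1236, 0.0908]
tool_rot: [3.141, 0.0, 1.455]
contact_force: [-0.1, -4.1, 1.0]
opening: 0.0004
```

```bash
python3 - <<'E'
from h import *
from cell import status,eyes
s=status.observe();print(s["tool_pos"],s["tool_rot"],tobox(s["tool_pos"]),s["contact_force"])
p=box(0,.025);print(p,rel(s,[*p,.09],np.pi/2+YAW))
for n,sl in (("scene",np.s_[110:290,150:390]),):
    c=eyes.read_camera(n);cv2.imwrite(f"pics/{n}3.png",cv2.resize(c["img"][sl][:,:,::-1],None,fx=3,fy=3))
E
```

```text
[ 0.52683056 -0.12358533  0.09083847] [3.14128289e+00 1.46033072e-04 1.45494413e+00] [ 0.00029416 -0.1390285 ] [-0.10022175 -4.09384622  1.03713377]
[0.5459601  0.03932414] (array([0.164 , 0.0002, 0.0008]), array([0.0003, 0.0001, 0.0028]))
```

View pics/scene3.png

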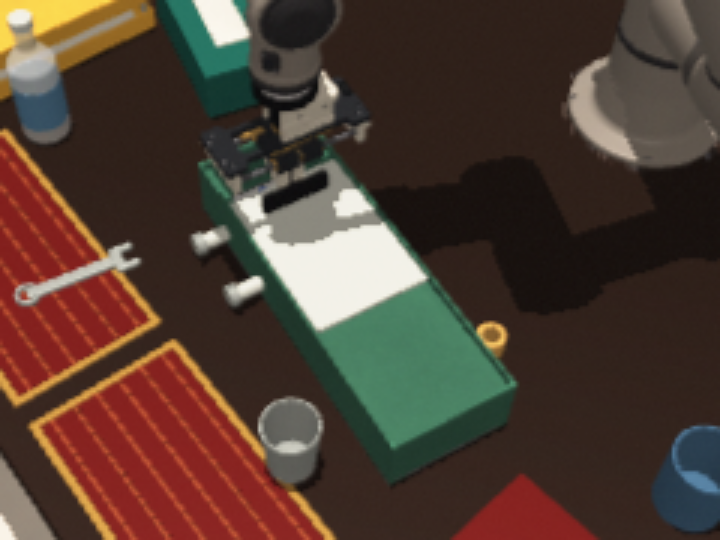

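The cover is sliding straight, with the rib now at (297, 190) in the crop and about 4 N of push. Continuing.

Call:
jog_arm --series '[[-1,[0.005,0,0],[0,0,0]],[-1,[0.012,0,0],[0,0,0]],[-1,[0.02,0,0],[0,0,0]],[-1,[0.029,0,0],[0,0,0]],[-1,[0.039,0,0],[0,0,0]],[-1,[0.049,0,0],[0,0,0]],[-1,[0.059,0,0],[0,0,0]],[-1,[0.069,0,0],[0,0,0]],[-1,[0.079,0,0],[0,0,0]],[-1,[0.088,0,0],[0,0,0]],[-1,[0.097,0,0],[0,0,0]],[-1,[0.106,0,0],[0,0,0]]]'

```text
time: 5.77
tool_pos: [0.539, -0.0181, 0.0907]
tool_rot: [-3.142, -0.0, 1.455]
contact_force: [-0.3, -2.8, 1.7]
opening: 0.0004
```

Call:
jog_arm --series '[[-1,[0.007,0,0],[0,0,0]],[-1,[0.014,0,0],[0,0,0]],[-1,[0.02,0,0],[0,0,0]],[-1,[0.026,0,0],[0,0,0]],[-1,[0.031,0,0],[0,0,0]],[-1,[0.035,0,0],[0,0,0]],[-1,[0.039,0,0],[0,0,0]],[-1,[0.042,0,0],[0,0,0]],[-1,[0.045,0,0],[0,0,0]]]'

```text
time: 6.52
tool_pos: [0.5441, 0.0258, 0.0907]
tool_rot: [-3.142, -0.0, 1.455]
contact_force: [-0.2, -3.4, 2.5]
opening: 0.0006
```

```bash
python3 - <<'E'
from h import *
from cell import status,eyes
s=status.observe();print(s["tool_pos"],s["tool_rot"],tobox(s["tool_pos"]),s["contact_force"])
p=box(0,.025);print(p,rel(s,[*p,.09],np.pi/2+YAW))
for n,sl in (("scene",np.s_[110:290,150:390]),):
    c=eyes.read_camera(n);cv2.imwrite(f"pics/{n}4.png",cv2.resize(c["img"][sl][:,:,::-1],None,fx=3,fy=3))
E
```

```text
[0.54413935 0.02583223 0.0907134 ] [-3.14156075e+00 -3.25531370e-05  1.45466620e+00] [-0.00021045  0.01138742] [-0.20030588 -3.43324449  2.5013979 ]
[0.5459601  0.03932414] (array([0.0136, 0.0002, 0.0007]), array([-0.    , -0.    ,  0.0026]))
```

View pics/scene4.png

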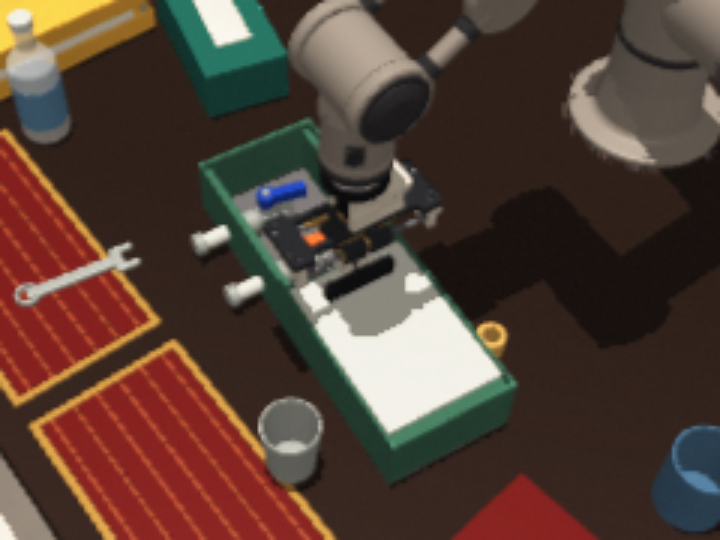

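The blue handle is at (280, 193), so blue is in the -160 place, and orange at (315, 238) is in the -70 place. The cover still has about 14 mm to go.

Call:
jog_arm --series '[[-1,[0.003,0,0],[0,0,0]],[-1,[0.006,0,0],[0,0,0]],[-1,[0.009,0,0],[0,0,0]],[-1,[0.011,0,0],[0,0,0]],[-1,[0.013,0,0],[0,0,0]],[-1,[0.014,0,0],[0,0,0]],[-1,[0.015,0,0],[0,0,0]],[-1,[0.015,0,0],[0,0,0]]]'

```text
time: 7.23
tool_pos: [0.5459, 0.0408, 0.0907]
tool_rot: [-3.142, -0.0, 1.455]
contact_force: [-1.0, -2.6, 1.9]
opening: 0.0008
```

Call:
jog_arm --series '[[-1,[0.002,0,0],[0,0,0]],[-1,[0.003,0,0],[0,0,0]],[-1,[0.004,0,0],[0,0,0]],[-1,[0.004,0,0],[0,0,0]]]'

```text
time: 7.57
tool_pos: [0.5454, 0.0412, 0.0907]
tool_rot: [-3.14, 0.005, 1.455]
contact_force: [-4.7, -18.2, 4.4]
opening: 0.0009
```

```bash
python3 - <<'E'
from h import *
from cell import status,eyes
s=status.observe();print(tobox(s["tool_pos"]),s["contact_force"])
for n,sl in (("scene",np.s_[110:290,150:390]),):
    c=eyes.read_camera(n);cv2.imwrite(f"pics/{n}5.png",cv2.resize(c["img"][sl][:,:,::-1],None,fx=3,fy=3))
E
```

```text
[-0.00074552  0.02678617] [ -4.70522822 -18.24391537   4.39737164]
```

View pics/scene5.png

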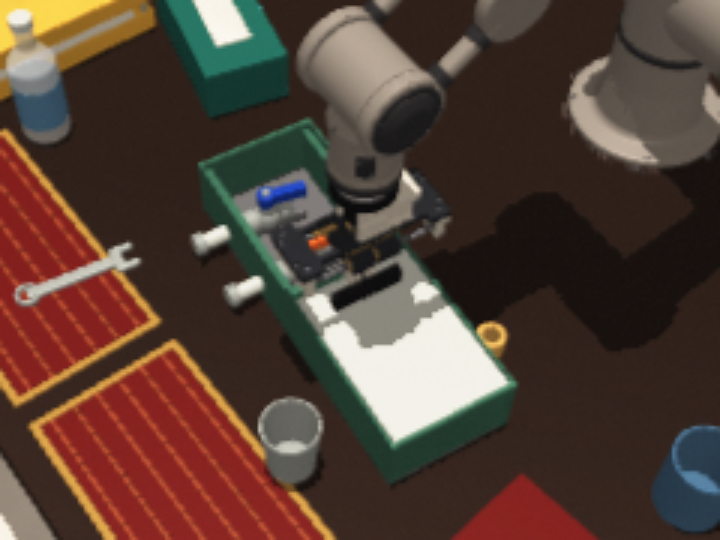

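The cover is against the end wall: the force jumped to 18 N and the tool stopped at box y 27 mm, where I predicted about 26. Backing off and going up and aside to see the valves.

Call:
jog_arm --series '[[-1,[-0.005,0,0],[0,0,0]],[-1,[-0.012,0,0],[0,0,0]],[-1,[-0.022,0,0],[0,0,0]],[-1,[-0.032,0,-0.01],[0,0,0]],[-1,[-0.04,0,-0.03],[0,0,0]],[-1,[-0.045,0,-0.055],[0,0,0]],[-1,[-0.05,-0.02,-0.08],[0,0,0]],[-1,[-0.05,-0.05,-0.1],[0,0,0]],[-1,[-0.05,-0.08,-0.11],[0,0,0]],[-1,[-0.05,-0.11,-0.11],[0,0,0]],[-1,[-0.05,-0.135,-0.11],[0,0,0]],[-1,[-0.05,-0.15,-0.11],[0,0,0]]]'

```text
time: 8.62
tool_pos: [0.389, 0.0124, 0.2015]
tool_rot: [3.141, -0.0, 1.455]
contact_force: [0.7, -0.4, 0.1]
opening: 0.0003
```

```bash
python3 - <<'E'
from h import *
from cell import status,eyes
s=status.observe();print(s["tool_pos"],tobox(s["tool_pos"]),s["contact_force"])
for n,sl in (("top",np.s_[130:290,150:390]),("scene",np.s_[110:290,150:390])):
    c=eyes.read_camera(n);cv2.imwrite(f"pics/{n}6.png",cv2.resize(c["img"][sl][:,:,::-1],None,fx=3,fy=3));np.savez(f"pics/{n}6.npz",**c)
E
```

```text
[0.38900265 0.01238552 0.20149126] [-0.15266369 -0.02033351] [ 0.70138946 -0.37413711  0.13207024]
```

View pics/scene6.png

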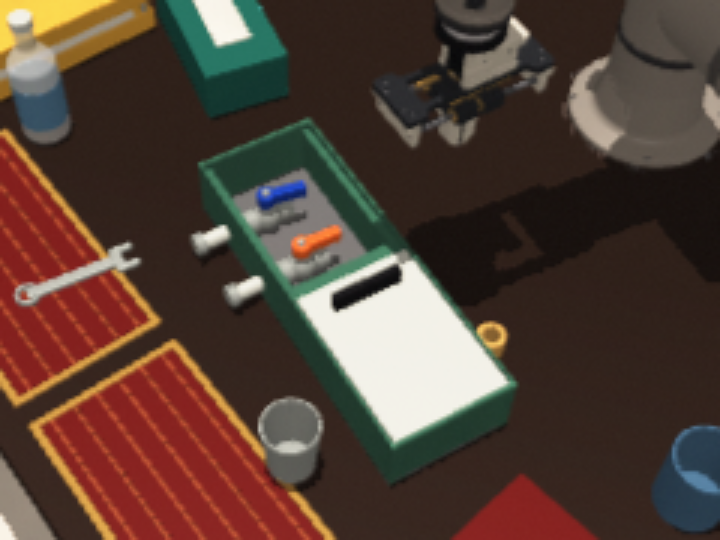

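View pics/top6.png

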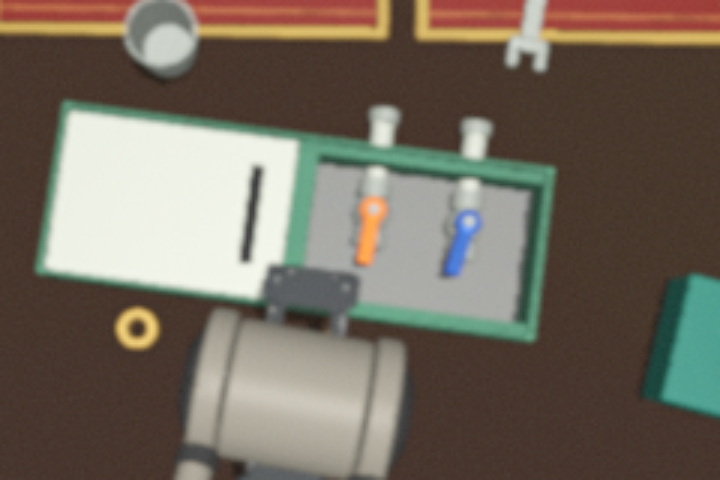

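The top view shows the cover seated on the deck half with the well open. Orange's hub is at (373, 210) and its tip at (365, 262). Blue's hub is at (468, 222) and its tip at (453, 273). Measuring the handles now.

```bash
python3 - <<'E'
from h import *
for n in("top","scene"):
    c=dict(np.load(f"pics/{n}6.npz"));hsv=cv2.cvtColor(c["img"],cv2.COLOR_RGB2HSV);P=cloud(c)
    inb=(abs(tobox(P)[...,0])<.07)&(tobox(P)[...,1]<0)&(tobox(P)[...,1]>-.22)
    for nm,lo,hi in(("orange",2,18),("blue",105,130)):
        m=inb&(hsv[...,0]>=lo)&(hsv[...,0]<=hi)&(hsv[...,1]>130)&(hsv[...,2]>90)
        k,s,ce=max(comps(m,10),key=lambda t:t[1][4])
        q=tobox(ray(c,np.argwhere(k)[:,::-1],.066))
        r=cv2.minAreaRect((q*1000).astype(np.float32));e=np.linalg.eigh(np.cov(q.T))[1][:,1];e*=-np.sign(e[0])
        print(n,nm,s[4],ce,"z",np.percentile(P[k][:,2],[10,50,90]).round(3),"rect",np.round(r[0],1),np.round(r[1],1),"x",q[:,0].min().round(3),q[:,0].max().round(3),"ang",np.arctan2(e[1],-e[0]).round(3))
    # cover, box
    zz=P[...,2];m=(zz>.070)&(zz<.095)&(P[...,0]>.36)&(P[...,0]<.66)&(abs(P[...,1])<.3)
    w=(hsv[...,1]<60)&(hsv[...,2]>170)&m
    k,s,ce=max(comps(w,300),key=lambda t:t[1][4]);cn=cv2.findContours(k.astype(np.uint8),0,2)[0];cn=max(cn,key=cv2.contourArea)[:,0]
    print(n,"cover",cv2.minAreaRect((tobox(ray(c,cn,.081))*1000).astype(np.float32)))
E
```

```text
top orange 99 [272.38383838 207.28282828] z [0.043 0.066 0.07 ] rect [  0.3 -67.9] [60.4 20. ] x -0.03 0.031 ang 0.045
top blue 72 [302.22222222 212.43055556] z [0.06  0.065 0.069] rect [  -2.7 -152.8] [15.7 52.7] x -0.028 0.024 ang 0.161
top cover ((-1.7027435302734375, 117.83190155029297), (221.8398895263672, 153.58282470703125), 89.96333312988281)
scene orange 101 [254.66336634 190.11881188] z [0.049 0.064 0.069] rect [  4.5 -64.8] [68.5 31. ] x -0.03 0.039 ang -0.024
scene blue 83 [243.53012048 174.30120482] z [0.052 0.064 0.069] rect [   4.5 -147.4] [31.4 62.1] x -0.028 0.037 ang 0.036
scene cover ((-1.3014297485351562, 115.51819610595703), (149.58099365234375, 216.95860290527344), 0.11953803151845932)
```

Orange is at about 0.05 rad, with its pivot consistent with (22, -70) in the box frame. Blue is at about 0.16–0.2 rad at y -160. The cover measures y 115.5–118 (the end is 116). I'll go in between the handles, at box (-27, -105).

Call:
jog_arm --series '[[-1,[-0.01,0.015,0],[0,0,0]],[-1,[-0.03,0.04,0],[0,0,0]],[-1,[-0.05,0.07,0],[0,0,0]],[-1,[-0.07,0.1,0.01],[0,0,0]],[-1,[-0.08,0.12,0.03],[0,0,0]],[-1,[-0.085,0.126,0.05],[0,0,0]],[-1,[-0.085,0.126,0.07],[0,0,0]],[-1,[-0.085,0.126,0.085],[0,0,0]],[-1,[-0.085,0.126,0.09],[0,0,0]],[-1,[-0.085,0.126,0.09],[0,0,0]]]'

```text
time: 9.55
tool_pos: [0.5068, -0.087, 0.1096]
tool_rot: [-3.139, -0.001, 1.454]
contact_force: [-0.1, -0.1, 0.4]
opening: 0.0002
```

```bash
python3 - <<'E'
from h import *
from cell import status,eyes
s=status.observe();print(s["tool_pos"],s["tool_rot"],tobox(s["tool_pos"]),s["contact_force"])
for n,sl in (("scene",np.s_[130:230,190:330]),):
    c=eyes.read_camera(n);cv2.imwrite(f"pics/{n}7.png",cv2.resize(c["img"][sl][:,:,::-1],None,fx=5,fy=5,interpolation=2))
E
```

```text
[ 0.50683762 -0.08704717  0.10961095] [-3.13949667e+00 -6.92352699e-04  1.45446269e+00] [-0.02388441 -0.1051146 ] [-0.05389469 -0.06977415  0.4449072 ]
```

View pics/scene7.png

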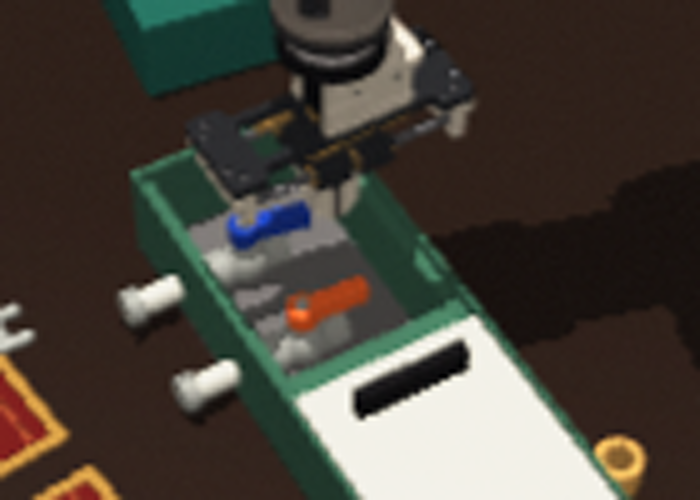

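The closed fingertips are at (343, 208) in the crop, above the gap between blue (270, 220) and orange (330, 300). Descending.

Call:
jog_arm --series '[[-1,[0,-0.002,0.008],[0,0,0]],[-1,[0,-0.003,0.018],[0,0,0]],[-1,[0,-0.003,0.028],[0,0,0]],[-1,[0,-0.003,0.038],[0,0,0]],[-1,[0,-0.003,0.047],[0,0,0]],[-1,[0,-0.003,0.054],[0,0,0]],[-1,[0,-0.003,0.057],[0,0,0]],[-1,[0,-0.003,0.057],[0,0,0]]]'

```text
time: 10.27
tool_pos: [0.5035, -0.0863, 0.0529]
tool_rot: [-3.14, -0.0, 1.455]
contact_force: [-0.3, 0.8, 0.2]
opening: 0.0005
```

```bash
python3 - <<'E'
from h import *
from cell import status,eyes
s=status.observe();print(s["tool_pos"],s["tool_rot"],tobox(s["tool_pos"]),s["contact_force"])
b0=tobox(s["tool_pos"])*1000
for t in np.arange(0,1.61,.1):
    r=30+10*t/1.57
    K=np.array([22,-70])+r*np.array([-np.cos(t),np.sin(t)])+7*np.array([-np.sin(t),-np.cos(t)])
    C=K-[19,9.5]; print(round(t,2),C.round(1),"tool shift",(C-b0)[::-1].round(1))
for n,sl in (("scene",np.s_[130:230,190:330]),):
    c=eyes.read_camera(n);cv2.imwrite(f"pics/{n}8.png",cv2.resize(c["img"][sl][:,:,::-1],None,fx=5,fy=5,interpolation=2))
E
```

```text
[ 0.50352448 -0.08629909  0.05288503] [-3.14022917e+00 -3.73271446e-04  1.45484418e+00] [-0.02726282 -0.10476408] [-0.25069011  0.8127479   0.2405836 ]
0.0 [-27.  -86.5] tool shift [18.3  0.3]
0.1 [-28.2 -83.4] tool shift [21.4 -0.9]
0.2 [-29.  -80.1] tool shift [24.6 -1.8]
0.3 [-29.6 -76.8] tool shift [28.  -2.3]
0.4 [-29.7 -73.3] tool shift [31.5 -2.4]
0.5 [-29.5 -69.7] tool shift [35.  -2.2]
0.6 [-28.9 -66.2] tool shift [38.6 -1.6]
0.7 [-27.9 -62.7] tool shift [42.1 -0.6]
0.8 [-26.5 -59.2] tool shift [45.6  0.8]
0.9 [-24.7 -55.9] tool shift [48.9  2.6]
1.0 [-22.5 -52.7] tool shift [52.1  4.7]
1.1 [-20.  -49.7] tool shift [55.1  7.2]
1.2 [-17.2 -47. ] tool shift [57.8 10.1]
1.3 [-14.  -44.5] tool shift [60.3 13.3]
1.4 [-10.5 -42.3] tool shift [62.4 16.8]
1.5 [ -6.8 -40.5] tool shift [64.2 20.5]
1.6 [ -2.8 -39.1] tool shift [65.6 24.4]
```

View pics/scene8.png

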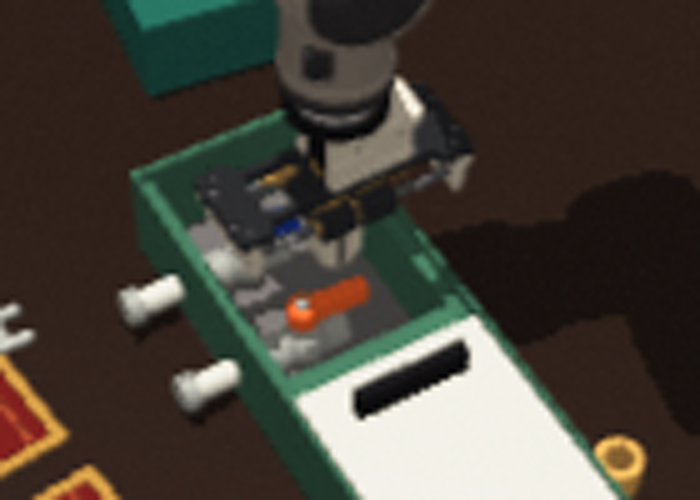

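The fingers are in the well at (340, 245), clear of both handles, with no contact force. Starting the push along the arc.

Call:
jog_arm --series '[[-1,[0.005,0,0],[0,0,0]],[-1,[0.01,0,0],[0,0,0]],[-1,[0.015,0,0],[0,0,0]],[-1,[0.019,-0.001,0],[0,0,0]],[-1,[0.023,-0.002,0],[0,0,0]],[-1,[0.027,-0.002,0],[0,0,0]],[-1,[0.031,-0.002,0],[0,0,0]],[-1,[0.035,-0.002,0],[0,0,0]],[-1,[0.038,-0.002,0],[0,0,0]],[-1,[0.042,-0.001,0],[0,0,0]]]'

```text
time: 11.15
tool_pos: [0.5078, -0.0446, 0.0539]
tool_rot: [3.141, 0.0, 1.455]
contact_force: [0.0, -4.5, 2.2]
opening: 0.0004
```

```bash
python3 - <<'E'
from h import *
from cell import status,eyes
s=status.observe();print(s["tool_pos"],s["tool_rot"],tobox(s["tool_pos"]),s["contact_force"])
for n,sl in (("scene",np.s_[130:230,190:330]),):
    c=eyes.read_camera(n);cv2.imwrite(f"pics/{n}9.png",cv2.resize(c["img"][sl][:,:,::-1],None,fx=5,fy=5,interpolation=2))
E
```

```text
[ 0.50783199 -0.04457403  0.05390132] [3.14132680e+00 2.39081594e-04 1.45465428e+00] [-0.02792603 -0.0628225 ] [ 0.02585511 -4.48561921  2.1671714 ]
```

View pics/scene9.png

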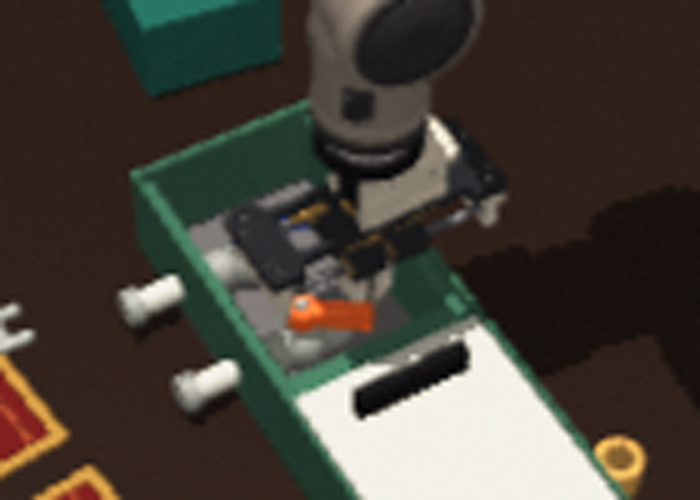

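The orange handle is turning (tip at (365, 318)) under about 4.5 N. Continuing round the arc.

Call:
jog_arm --series '[[-1,[0.004,0.001,0],[0,0,0]],[-1,[0.007,0.003,0.001],[0,0,0]],[-1,[0.01,0.005,0.001],[0,0,0]],[-1,[0.013,0.008,0.001],[0,0,0]],[-1,[0.016,0.011,0.001],[0,0,0]],[-1,[0.018,0.014,0.001],[0,0,0]],[-1,[0.02,0.017,0.001],[0,0,0]],[-1,[0.021,0.019,0.001],[0,0,0]],[-1,[0.022,0.021,0.001],[0,0,0]],[-1,[0.022,0.021,0.001],[0,0,0]]]'

```text
time: 12.03
tool_pos: [0.5308, -0.0248, 0.0527]
tool_rot: [-3.14, -0.0, 1.455]
contact_force: [-1.5, -2.4, 4.7]
opening: 0.0005
```

```bash
python3 - <<'E'
from h import *
from cell import status,eyes
s=status.observe();print(s["tool_pos"],s["tool_rot"],tobox(s["tool_pos"]),s["contact_force"],s["torque"])
for n,sl in (("scene",np.s_[130:230,190:330]),):
    c=eyes.read_camera(n);cv2.imwrite(f"pics/{n}10.png",cv2.resize(c["img"][sl][:,:,::-1],None,fx=5,fy=5,interpolation=2))
E
```

```text
[ 0.5308252  -0.02480535  0.05268372] [-3.14028003e+00 -3.21147483e-04  1.45497153e+00] [-0.00743525 -0.0404704 ] [-1.54246044 -2.39993286  4.69666098] [-0.5887788   0.34364964  0.02547899]
```

View pics/scene10.png

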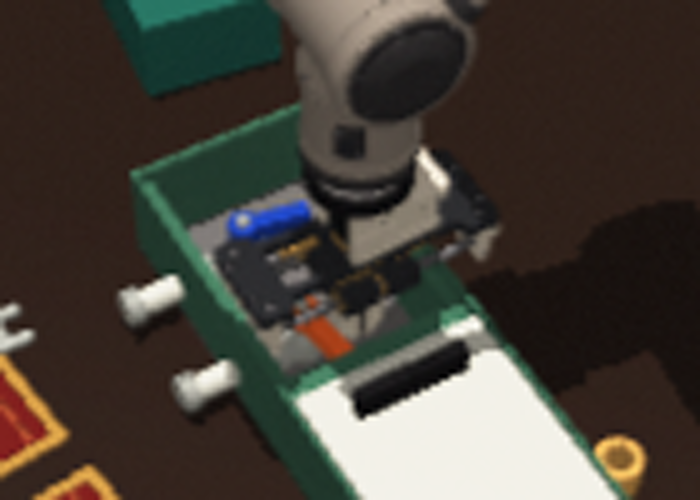

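The handle is nearly at shut. Now pushing in box +x in small steps until it meets the stop.

Call:
jog_arm --series '[[-1,[0,0.001,0],[0,0,0]],[-1,[0,0.002,0],[0,0,0]],[-1,[0,0.003,0],[0,0,0]],[-1,[0,0.004,0],[0,0,0]],[-1,[0,0.004,0],[0,0,0]]]'

```text
time: 12.5
tool_pos: [0.534, -0.0247, 0.0521]
tool_rot: [-3.139, -0.001, 1.455]
contact_force: [-3.5, 2.3, 2.3]
opening: 0.0008
```

Call:
jog_arm --series '[[-1,[0,0.001,0],[0,0,0]],[-1,[0,0.002,0],[0,0,0]],[-1,[0,0.003,0],[0,0,0]],[-1,[0,0.003,0],[0,0,0]]]'

```text
time: 12.83
tool_pos: [0.5358, -0.0247, 0.052]
tool_rot: [-3.136, -0.001, 1.455]
contact_force: [-8.4, 4.2, 5.0]
opening: 0.0003
```

Call:
jog_arm --series '[[-1,[0,0.001,0],[0,0,0]],[-1,[0,0.002,0],[0,0,0]],[-1,[0,0.003,0],[0,0,0]],[-1,[0,0.003,0],[0,0,0]]]'

```text
time: 13.17
tool_pos: [0.5361, -0.0247, 0.0519]
tool_rot: [-3.13, -0.002, 1.455]
contact_force: [-17.1, 5.3, 12.6]
opening: 0.0002
```

```bash
python3 - <<'E'
from h import *
from cell import status,eyes
s=status.observe();print(s["tool_pos"],s["tool_rot"],tobox(s["tool_pos"]),s["contact_force"],s["torque"])
for n,sl in (("scene",np.s_[130:230,190:330]),):
    c=eyes.read_camera(n);cv2.imwrite(f"pics/{n}11.png",cv2.resize(c["img"][sl][:,:,::-1],None,fx=5,fy=5,interpolation=2))
E
```

```text
[ 0.53611801 -0.02465499  0.05187554] [-3.13012801e+00 -1.53082119e-03  1.45530289e+00] [-0.00219748 -0.03969441] [-17.14592493   5.32857363  12.5695727 ] [0.63886999 2.71554937 0.03239027]
```

View pics/scene11.png

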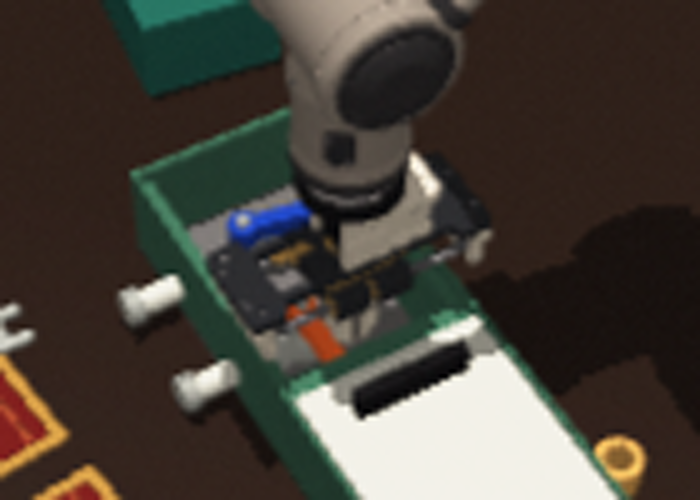

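The force rose to 17 N with the tool stopped at box x -2 mm (I predicted -4), so the handle is on its stop. Backing straight off the face, then up and away.

Call:
jog_arm --series '[[-1,[0,-0.006,0],[0,0,0]],[-1,[0,-0.012,0],[0,0,0]],[-1,[0,-0.02,0],[0,0,0]],[-1,[0,-0.02,-0.01],[0,0,0]],[-1,[0,-0.02,-0.03],[0,0,0]],[-1,[0,-0.02,-0.055],[0,0,0]],[-1,[0,-0.03,-0.085],[0,0,0]],[-1,[0,-0.05,-0.11],[0,0,0]],[-1,[0,-0.08,-0.13],[0,0,0]],[-1,[0,-0.11,-0.14],[0,0,0]],[-1,[0,-0.14,-0.15],[0,0,0]],[-1,[0,-0.15,-0.15],[0,0,0]]]'

```text
time: 14.22
tool_pos: [0.3899, -0.0086, 0.2049]
tool_rot: [3.139, 0.0, 1.455]
contact_force: [0.3, 0.2, 0.7]
opening: 0.0004
```

```bash
python3 - <<'E'
from h import *
from cell import status,eyes
s=status.observe();print(s["tool_pos"],tobox(s["tool_pos"]),s["contact_force"])
for n,sl in (("top",np.s_[130:290,150:390]),("scene",np.s_[110:290,150:390])):
    c=eyes.read_camera(n);cv2.imwrite(f"pics/{n}12.png",cv2.resize(c["img"][sl][:,:,::-1],None,fx=3,fy=3));np.savez(f"pics/{n}12.npz",**c)
for n in("top","scene"):
    c=dict(np.load(f"pics/{n}12.npz"));hsv=cv2.cvtColor(c["img"],cv2.COLOR_RGB2HSV);P=cloud(c)
    inb=(abs(tobox(P)[...,0])<.07)&(tobox(P)[...,1]<0)&(tobox(P)[...,1]>-.22)
    for nm,lo,hi in(("orange",2,18),("blue",105,130)):
        m=inb&(hsv[...,0]>=lo)&(hsv[...,0]<=hi)&(hsv[...,1]>130)&(hsv[...,2]>90)
        k,_,ce=max(comps(m,10),key=lambda t:t[1][4]);q=tobox(ray(c,np.argwhere(k)[:,::-1],.066))
        e=np.linalg.eigh(np.cov(q.T))[1][:,1];print(n,nm,k.sum(),ce,q.min(0).round(3),q.max(0).round(3),"ang",(np.arctan2(e[1],-e[0])%np.pi).round(3))
    zz=P[...,2];m=(zz>.070)&(zz<.095)&(P[...,0]>.36)&(P[...,0]<.66)&(abs(P[...,1])<.3)
    w=(hsv[...,1]<60)&(hsv[...,2]>170)&m
    k,_,ce=max(comps(w,300),key=lambda t:t[1][4]);cn=max(cv2.findContours(k.astype(np.uint8),0,2)[0],key=cv2.contourArea)[:,0]
    print(n,"cover",cv2.minAreaRect((tobox(ray(c,cn,.081))*1000).astype(np.float32)))
E
```

```text
[ 0.38985909 -0.00857072  0.20494963] [-0.14933198 -0.04104092] [0.31766816 0.1967412  0.69505353]
top orange 104 [265.98076923 198.68269231] [ 0.01  -0.077] [ 0.031 -0.017] ang 1.557
top blue 74 [302.31081081 212.36486486] [-0.028 -0.163] [ 0.024 -0.142] ang 0.171
top cover ((-1.703094482421875, 117.8187255859375), (153.4739990234375, 221.9377899169922), 0.03256381303071976)
scene orange 78 [252.21794872 195.06410256] [ 0.011 -0.08 ] [ 0.038 -0.016] ang 1.583
scene blue 81 [243.55555556 174.25925926] [-0.028 -0.168] [ 0.037 -0.136] ang 0.04
scene cover ((-1.3014297485351562, 115.51819610595703), (149.58099365234375, 216.95860290527344), 0.11953803151845932)
```

View pics/scene12.png

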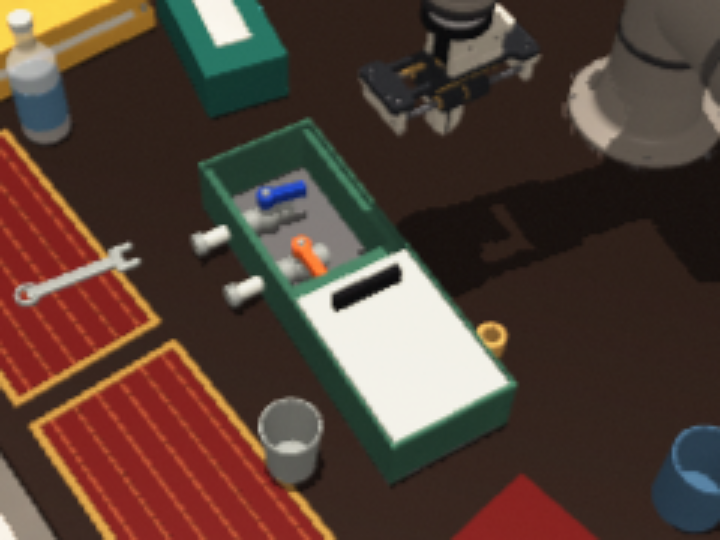

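View pics/top12.png

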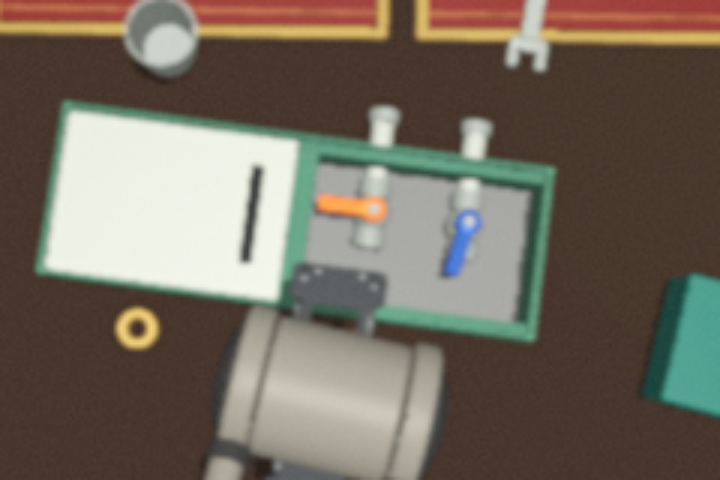

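Orange points to box +y (top view: hub (375, 208), tip (320, 203)). Blue hasn't moved, the cover is seated, and the coupling and tumbler are where they were. I'll let the arm settle and hand in.

Call:
jog_arm --series '[[-1,[0,0,0],[0,0,0]],[-1,[0,0,0],[0,0,0]],[-1,[0,0,0],[0,0,0]]]'

```text
time: 14.57
tool_pos: [0.3931, -0.0092, 0.2023]
tool_rot: [-3.141, -0.0, 1.455]
contact_force: [-0.7, 0.7, -0.9]
opening: 0.0003
```

```bash
python3 -c "
from cell import job;print(job.hand_in())"
```

```text
the job is handed in; nothing more can be done
None
```

I pushed the cover by its rib along the rails until it met the +y end wall, at about 18 N. Then I pushed the orange handle clockwise onto its stop, at about 17 N, and backed the arm away clear of everything. I handed in at about 14.6 s.

Last checks:
- **Cover:** it measured at box y 115.5 mm (scene camera) and 117.8 mm (top camera); fully home is about 116.
- **Orange handle:** it measured 1.56 rad (top) and 1.58 rad (scene); fully shut is 1.57.
- **Blue handle:** it did not move. The top camera read 0.16 rad before and 0.17 after. The scene camera read 0.04 both times, a disagreement with the top camera that comes from its slanted view.
- **Bystanders:** the coupling, tumbler and wrench looked unmoved in the last pictures. I did not re-measure the bottle, mug, book or tissue box, but the arm touched nothing near them.

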